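Call the customer and point out the sugar and their coffee

ROBOT

A 6-joint arm with a two-finger parallel gripper is mounted at the origin on the work surface. World frame = base frame: x ahead of the robot, y to its left, z up, the work surface at z = 0. Lengths are in m, angles in rad, forces in N, time in s.
With the tool pointing down it reaches from about 0.35 to 0.975 m from the base axis. Payload 4.9 kg.
Tool frame: the origin (TCP) lies on the centre line of the jaws, within the pads' length; the fingertips stand 11 mm ahead of it and the grasp point (between the pads) lies 8 mm behind it; z points along the fingers, y is the direction in which the jaws open and shut (so a half turn about z gives the same grasp; the last joint's range is limited). The gripper opens to 85 mm and grips with 20 to 120 N. Pads are 22 mm wide; open, the fingers measure 114 mm over their backs; the gripper's body (76 mm by 85 mm) begins 54 mm behind the grasp point. The pads swing forward as they close: fully open they stand 13 mm farther back than shut.
Start: joints at [1.022, 0.053, 1.613, -0, 1.476, -0.119], TCP at [0.26, 0.568, 0.242] pointing down, gripper open.
Joint ranges: [-3.01, 3.01], [-1.01, 2.22], [0.06, 2.58], [-1.02, 4.17], [0.09, 2.62], [-3.14, 3.14]. Speed limits (rad/s): [2.57, 2.57, 3.14, 3.14, 3.14, 3.14].

INTERFACE

Orientations are given as a rotation vector (axis times angle).
In Python, from station import ctrl gives the robot as it stands.
- The arm moves only by the tool send_rows, never from a script. Its argument "series" is a list of rows, each an object of numbers: "tx", "ty", "tz": the shift along the tool's x, y, z in cm; "wx", "wy", "wz": the turn, a rotation vector about the tool's x, y, z in rad; "jaw": the closure, from 0 (fully open) to 1 (shut). In form: [{"tx": .., "ty": .., "tz": .., "wx": .., "wy": .., "wz": .., "jaw": ..}, ...]. A call has 1 to 5 rows; each row shifts and turns the pose as measured when the row begins, along the tool's axes as they then stand; what a row does not reach is not made up. A row lasts 1/8 s, in which the tool goes at most 62.5 mm and 10.7 degrees, less where a joint would pass 70% of its speed; a pose out of reach is approached as far as the arm can. A call is refused whole if a number of a shift passes 6.25 or a number of a turn 0.188, either way. A call with a gripper value outside its range is refused whole. The fingers move at their own pace and stop on an object; "squeeze" is the grip in N (left out, the last holds). Time passes only in rows, so rows that do not move let the fingers close. It gives the time, the measured TCP pose, the force and the opening at its end, in the units of the state.
- ctrl.get_obs(): the state, without advancing time (a new reading comes with each control period).
- ctrl.get_image(name): name is "side" or "top" or "wrist"; returns the picture (384x512x3 uint8, red, green, blue); there is no depth.
- ctrl.camera_info(name): a dict with "mtx" (3x3 intrinsics, pixels), "k1" (the pictures are not rectified: a ray, as slopes to the right and down, at radius r is drawn at 1 + k1 r^2 times it, then the intrinsics apply), "R" (3x3) and "t" (3): a world point X has camera coordinates R X + t. Camera axes: x right, y down, z forward; pixel columns grow to the right and rows downward; lengths in m; the calibration is good to about 2 mm. A picture is of the moment at which its call begins: read the wrist's pose just before it. camera_info takes no time and is no camera call; for the wrist camera it gives the pose at the moment of the call.
- ctrl.finish_job(): hands the job in, once; it reports no verdict.
The state is a dict: "t": time; "q": joint angles; "dq": joint speeds; "effort": joint torques, N m; "tool_pos": TCP position; "tool_rot": TCP orientation; "contact_force": force on the tool from outside, world axes, zero at the start; "wrist_torque": the same for the moment, N m; "opening": finger opening in m.
Only numpy, scipy, OpenCV 4.12 (cv2) and the standard library are available. Lean on these libraries where they do the work, as an engineer would, in place of code of your own. Each camera call takes 0.05 s, during which the arm holds its last target.

TASK

At the coffee counter, press the red call button all the way down and let it come back up, so that the customer comes. Then, with the fingers pointing down, point out the brown sugar - the amber jar - by holding the fingertips a few centimetres or less above the middle of its lid for about a second, and after that point out the customer's drink - the smaller cup with the green sleeve, on the black mat - in the same way, and finish while still pointing at it. Do not touch any cup, jar or other loose thing on the counter: they all stay where they stand.

Things in the scene. Friction and masses are not known exactly. Their poses are not given: they have to be found in the camera images.
- call_button_top (a point): The middle of the top face of the red call button (round, 40 mm across). It sits in a black housing on a fixed grey square post, 70 by 70 mm and 100 mm tall. z up.
- call_button (a joint): How far the call button is pressed down, m: 0 is up, 0.008 is fully down. A spring pushes it back up; fully down takes about 5 N.
- amber_jar: The brown-sugar jar. Jar of amber glass with a yellow lid, 72 mm across (lid 66 mm), 105 mm tall, loose, standing on the wooden mat. Origin: centre of its underside, z up.
- amber_jar_top (a point): The middle of the top of the amber jar's yellow lid, 105 mm above its origin. z up.
- green_jar: Jar of green glass with a black lid, 72 mm across (lid 66 mm), 105 mm tall, loose, standing on the wooden mat. Origin: centre of its underside, z up.
- clear_jar: Jar of clear plastic with a white lid, 72 mm across (lid 66 mm), 105 mm tall, loose, standing on the wooden mat. Origin: centre of its underside, z up.
- small_green_cup: A takeaway cup, the smaller of the two with a green sleeve, closed with a flat green lid, 82 mm across the lid and 90 mm tall, loose, standing on the black mat. Origin: centre of its underside, z up.
- small_green_cup_top (a point): The middle of the top of the small green cup's lid, 90 mm above its origin. z up.
- tall_green_cup: A takeaway cup, the taller of the two with a green sleeve, closed with a flat green lid, 92 mm across the lid and 145 mm tall, loose, standing on the black mat. Origin: centre of its underside, z up.
- small_brown_cup: A takeaway cup, small, with a brown cardboard sleeve, closed with a flat white lid, 82 mm across the lid and 90 mm tall, loose, standing on the black mat. Origin: centre of its underside, z up.
- milk_carton: A white and blue drinks carton, 70 by 70 mm, 190 mm tall, loose on the counter. Origin: centre of its underside, z up.
- milk_pitcher: An open steel milk pitcher, 92 mm across, 100 mm tall, its handle reaching 79 mm from its axis to its own +y, loose on the counter. Origin: centre of its underside, z up.
- stirrer_pot: A blue pot of wooden stirrers, 72 mm across and 90 mm tall, the stirrers up to 158 mm, loose on the counter. Origin: centre of its underside, z up.
- pickup_mat: The black pick-up mat, 120 by 290 mm, 6 mm thick, fixed; the three cups stand in a row along its y axis, about 95 mm apart, in any order. The mats may be on either side of the post. Origin: centre of its underside.
- sugar_mat: The wooden mat, 120 by 290 mm, 6 mm thick, fixed; the three jars stand in a row along its y axis, about 95 mm apart, in any order. Origin: centre of its underside.

How it is judged:
On the way, in this order (a step that is already met when the one before it is completed fails the run):
1. the call button is pressed all the way down (value of joint call_button above 0.0062 m), for 0.05 s.
2. the call button has come back up (value of joint call_button below 0.002 m), for 0.1 s.
3. the fingers point down at the amber jar from just above its lid, for most of a second (horizontal distance between the grasp point and amber_jar_top below 0.027 m and z of the grasp point in the frame of amber_jar_top between 0.015 and 0.085 m and angle between the grasp point's own z axis and vertical above 2.1 rad), for 0.7 s.
4. the fingers point down at the small green cup from just above its lid, for most of a second (horizontal distance between the grasp point and small_green_cup_top below 0.027 m and z of the grasp point in the frame of small_green_cup_top between 0.015 and 0.085 m and angle between the grasp point's own z axis and vertical above 2.1 rad), for 0.7 s.
At the end, for the whole second after the job is handed in: The fingers still point down (within 60 degrees) at the small green cup: grasp point within 27 mm of its lid's middle from above, 15 to 85 mm over it (tips about 19 mm lower); the button is up (under 2 mm); every loose thing is upright (0.1 rad), within 12 mm of its start (all of step 4 and value of joint call_button below 0.002 m and angle between each of small_green_cup, amber_jar, tall_green_cup, small_brown_cup, green_jar, clear_jar, milk_carton, milk_pitcher, stirrer_pot's own z axis and vertical below 0.1 rad and distance of each of small_green_cup, amber_jar, tall_green_cup, small_brown_cup, green_jar, clear_jar, milk_carton, milk_pitcher, stirrer_pot from where it was at the start of the episode below 0.012 m); the robot touches nothing.
It fails at once if the robot touches a cup, a jar, the carton, the pitcher or the stirrer pot (contact force between any of the fingers, the arm and small_green_cup above 0.3 N or contact force between any of the fingers, the arm and amber_jar above 0.3 N or contact force between any of the fingers, the arm and tall_green_cup above 0.3 N or contact force between any of the fingers, the arm and small_brown_cup above 0.3 N or contact force between any of the fingers, the arm and green_jar above 0.3 N or contact force between any of the fingers, the arm and clear_jar above 0.3 N or contact force between any of the fingers, the arm and milk_carton above 0.3 N or contact force between any of the fingers, the arm and milk_pitcher above 0.3 N or contact force between any of the fingers, the arm and stirrer_pot above 0.3 N).
It fails at once if a cup, jar or other loose thing is shifted by more than 12 mm, lifted or tipped (not (distance of small_green_cup from where it was at the start of the episode below 0.012 m) or not (angle between small_green_cup's own z axis and vertical below 0.1 rad) or not (distance of amber_jar from where it was at the start of the episode below 0.012 m) or not (angle between amber_jar's own z axis and vertical below 0.1 rad) or not (distance of tall_green_cup from where it was at the start of the episode below 0.012 m) or not (angle between tall_green_cup's own z axis and vertical below 0.1 rad) or not (distance of small_brown_cup from where it was at the start of the episode below 0.012 m) or not (angle between small_brown_cup's own z axis and vertical below 0.1 rad) or not (distance of green_jar from where it was at the start of the episode below 0.012 m) or not (angle between green_jar's own z axis and vertical below 0.1 rad) or not (distance of clear_jar from where it was at the start of the episode below 0.012 m) or not (angle between clear_jar's own z axis and vertical below 0.1 rad) or not (distance of milk_carton from where it was at the start of the episode below 0.012 m) or not (angle between milk_carton's own z axis and vertical below 0.1 rad) or not (distance of milk_pitcher from where it was at the start of the episode below 0.012 m) or not (angle between milk_pitcher's own z axis and vertical below 0.1 rad) or not (distance of stirrer_pot from where it was at the start of the episode below 0.012 m) or not (angle between stirrer_pot's own z axis and vertical below 0.1 rad)).
It also fails if it takes over 48 s, if anything falls off the work surface, if the arm or the gripper's body presses on something with over 40 N, if the wrist force passes 120 N, or if a joint passes its speed limit or range.

## Working session

There is one attempt and no reset: what is moved stays moved. The work goes in short steps, Python scripts to look and compute and a tool call to move; the robot and the scene stay as the last step left them, time stands still between calls to the robot, and variables do not carry over. Pictures are saved under pics/ and viewed, and the job is handed in when it is done.

Besides the shell and the picture viewer there is one more tool, called after "Emit:" as name([rows], argument=value, ...), one row to a line, values as JSON. send_rows: Moves the arm, as the interface text tells. Its arguments: {"type":"object","properties":{"series":{"type":"array"},"squeeze":{"type":"number"}},"required":["series"]}

```bash
mkdir -p pics; ls
python3 - <<'E'
from station import ctrl
import cv2
o=ctrl.get_obs()
for k in o: print(k,o[k])
for n in ["side","top","wrist"]:
    c=ctrl.camera_info(n); print(n,c)
    cv2.imwrite(f"pics/{n}0.png",ctrl.get_image(n)[:,:,::-1])
E
```

```text
pics
t 0.0
q [ 1.02199884e+00  5.33430424e-02  1.61427389e+00  3.31739112e-05
  1.47597161e+00 -1.18973087e-01]
dq [ 0.00189945 -0.00124824 -0.0001426  -0.00131763  0.00210687  0.00075575]
effort [-4.65960093e-04 -3.93679333e+01 -3.70178461e+01 -6.40105850e-05
  6.89520588e-03  1.00710889e-05]
tool_pos [0.26011412 0.56765884 0.24108356]
tool_rot [-6.69839662e-01 -3.06864877e+00  2.94436129e-03]
contact_force [-0.11244836  0.77219096 -0.44810142]
wrist_torque [ 0.02670467 -0.01690462 -0.03998833]
opening 0.08526472840986968
side {'mtx': array([[423.02327244,   0.        , 260.23652702],
       [  0.        , 423.02327244, 185.56082834],
       [  0.        ,   0.        ,   1.        ]]), 'k1': -0.13289425534881183, 'R': array([[ 0.97171258, -0.23580161,  0.01312489],
       [-0.12144701, -0.54658744, -0.82854861],
       [ 0.202547  ,  0.80351713, -0.55976329]]), 't': array([-0.55090061,  0.14233235,  1.28884726])}
top {'mtx': array([[366.92908503,   0.        , 257.33464312],
       [  0.        , 366.92908503, 193.64396309],
       [  0.        ,   0.        ,   1.        ]]), 'k1': -0.08350535887977457, 'R': array([[-0.00479551, -0.99997954, -0.00423435],
       [-0.99591168,  0.00515788, -0.09018498],
       [ 0.09020497,  0.00378455, -0.99591603]]), 't': array([-0.00648318,  0.57452761,  1.16100245])}
wrist {'mtx': array([[286.95635996,   0.        , 254.19425744],
       [  0.        , 286.95635996, 191.26730733],
       [  0.        ,   0.        ,   1.        ]]), 'k1': -0.01006492611112087, 'R': array([[ 0.41655645,  0.9091072 , -0.00219728],
       [ 0.86004871, -0.3932921 ,  0.32501928],
       [ 0.29461319, -0.13727864, -0.94570484]]), 't': array([-0.62358608, -0.04283566,  0.38181941])}
```

View pics/top0.png

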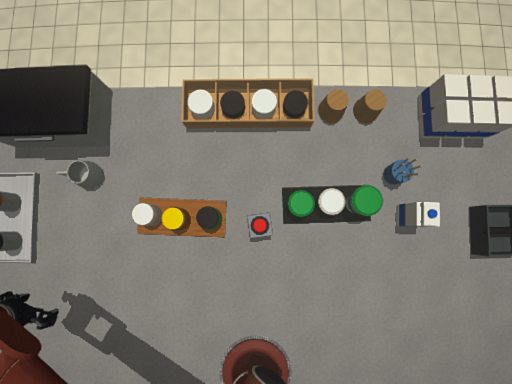

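View pics/side0.png

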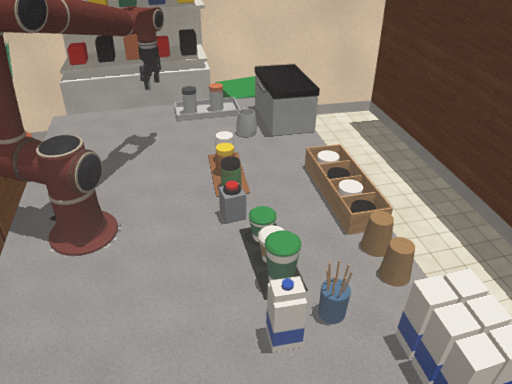

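View pics/wrist0.png

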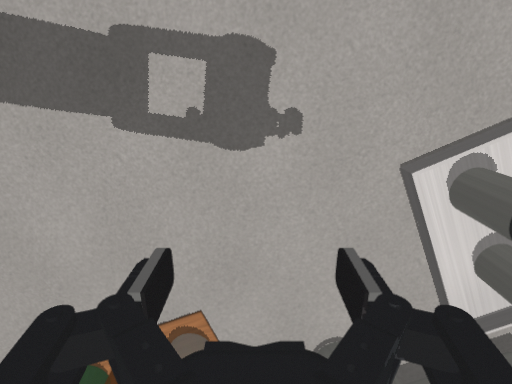

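The top view shows the button at about (260,226), the yellow (amber) lid at (173,218), the small green lid at (301,204) and the tall green cup at (367,200). The side view agrees. Next I'll segment and triangulate.

```bash
cat > h.py <<'E'
import numpy as np, cv2
from station import ctrl
def ray(n,uv):
    c=ctrl.camera_info(n);K=c['mtx'];D=np.array([c['k1'],0,0,0,0.])
    p=cv2.undistortPoints(np.array([[uv]],float),K,D).ravel()
    R=np.array(c['R']);t=np.array(c['t'])
    return -R.T@t, R.T@np.array([p[0],p[1],1])
def plane(n,uv,z):
    o,d=ray(n,uv); return o+d*(z-o[2])/d[2]
def tri(a,b):
    A=[];B=[]
    (o1,d1),(o2,d2)=a,b
    s=np.linalg.lstsq(np.c_[d1,-d2],o2-o1,rcond=None)[0]
    p,q=o1+s[0]*d1,o2+s[1]*d2
    return (p+q)/2,np.linalg.norm(p-q)
def blob(img,lo,hi,near,r=60):
    h=cv2.cvtColor(img,cv2.COLOR_BGR2HSV); m=cv2.inRange(h,lo,hi)
    n,l,s,c=cv2.connectedComponentsWithStats(m)
    k=[i for i in range(1,n) if s[i,4]>25]
    i=min(k,key=lambda i:np.hypot(*(c[i]-near)))
    return c[i],s[i]
E
python3 - <<'E'
from h import *
T=cv2.imread("pics/top0.png");S=cv2.imread("pics/side0.png")
red=((0,180,120),(6,255,255));yel=((22,180,120),(32,255,255));gr=((55,150,90),(75,255,255))
for nm,col,a,b,z in [("btn",red,(260,226),(232,188),.11),("amber",yel,(173,218),(225,149),.111),("green",gr,(301,204),(262,215),.096),("tall",gr,(367,200),(283,242),.151)]:
    ca,sa=blob(T,*col,a);cb,sb=blob(S,*col,b)
    print(nm,ca.round(1),sa,cb.round(1),sb,"tri",*tri(ray("top",ca),ray("side",cb)))
    print("  top",plane("top",ca,z).round(4),"side",plane("side",cb,z).round(4))
# others, by eye from top
for nm,uv,z in [("white lid",(143,215),.111),("black lid",(208,219),.111),("brown",(332,201),.096),("carton top",(431,214),.19),("stirrer",(402,170),.1),("pitcher",(79,173),.1)]:
    print(nm,plane("top",uv,z).round(3))
E
```

```text
btn [259.6 224.9] [254 219  13  13 133] [231.9 183.9] [227 181  10   6  30] tri [ 0.47221396 -0.01576445  0.11919161] 0.0016299103612548605
  top [ 0.4731 -0.0159  0.11  ] side [ 0.4737 -0.0021  0.11  ]
amber [172.4 218.1] [162 208  22  22 387] [99.   1.2] [89  0 18  5 52] tri [0.31973337 0.09201458 0.66806513] 0.3243916521964453
  top [0.4944 0.2455 0.111 ] side [-0.2295  3.4711  0.111 ]Traceback (most recent call last):
  File "<stdin>", line 5, in <module>
  File "h.py", line 20, in blob
    i=min(k,key=lambda i:np.hypot(*(c[i]-near)))
ValueError: min() iterable argument is empty
```

Run:
```python
from h import *
T=cv2.imread("pics/top0.png");S=cv2.imread("pics/side0.png")
red=((0,150,90),(8,255,255));yel=((20,120,80),(36,255,255));gr=((50,110,60),(80,255,255))
HS=cv2.cvtColor(S,cv2.COLOR_BGR2HSV)
print(HS[149,225],HS[215,262],HS[242,283])
for nm,col,a,b,z in [("btn",red,(260,226),(232,188),.118),("amber",yel,(173,218),(225,149),.111),("green",gr,(301,204),(262,215),.096),("tall",gr,(367,200),(283,242),.151)]:
    ca,sa=blob(T,*col,a);cb,sb=blob(S,*col,b)
    cb2=np.array([sb[0]+sb[2]/2-.5,sb[1]+sb[3]/2-.5]);ca2=np.array([sa[0]+sa[2]/2-.5,sa[1]+sa[3]/2-.5])
    print(nm,ca.round(1),ca2,sa,cb.round(1),cb2,sb,"tri",*tri(ray("top",ca2),ray("side",cb2)))
    print("  top",plane("top",ca2,z).round(4),"side",plane("side",cb2,z).round(4))
for nm,uv,z in [("white lid",(143,215),.111),("black lid",(208,219),.111),("brown",(332,201),.096),("carton top",(431,214),.19),("stirrer",(402,170),.1),("pitcher",(79,173),.1)]:
    print(nm,plane("top",uv,z).round(3))
cv2.imwrite("pics/sz.png",cv2.resize(S[100:300,180:340],None,fx=3.7,fy=3,interpolation=cv2.INTER_CUBIC)[:600])
```

```text
[ 25 174 236] [ 66 131 154] [ 66 133 152]
btn [259.4 225. ] [259.5 225. ] [253 219  14  13 151] [231.7 184.6] [231.5 185. ] [226 181  12   9  81] tri [ 0.471556   -0.0154524   0.11501151] 0.0026928270762972446
  top [ 0.4729 -0.0157  0.118 ] side [ 0.4695 -0.0196  0.118 ]
amber [172.5 218. ] [172.5 218. ] [161 207  24  23 406] [224.4 148.8] [224.5 149. ] [216 143  18  13 200] tri [0.49374786 0.24918418 0.09555025] 0.0027009307594642283
  top [0.4947 0.2453 0.111 ] side [0.4883 0.2219 0.111 ]
green [300.7 203.1] [300.5 203. ] [287 190  28  27 569] [262.2 214.9] [262.  214.5] [249 206  27  18 372] tri [ 0.53823115 -0.14167005  0.08432032] 0.0029288268214562327
  top [ 0.5389 -0.1406  0.096 ] side [ 0.533 -0.156  0.096]
tall [366.6 200. ] [367. 200.] [352 185  31  31 740] [282.6 242.9] [282.5 243. ] [265 231  36  25 682] tri [ 0.54285439 -0.33206332  0.13808049] 0.0021027562547363972
  top [ 0.543  -0.3285  0.151 ] side [ 0.5372 -0.3458  0.151 ]
white lid [0.504 0.335 0.111]
black lid [0.491 0.138 0.111]
brown [ 0.544 -0.237  0.096]
carton top [ 0.499 -0.5    0.19 ]
stirrer [ 0.639 -0.457  0.1  ]
pitcher [0.635 0.546 0.1  ]
```

View pics/sz.png

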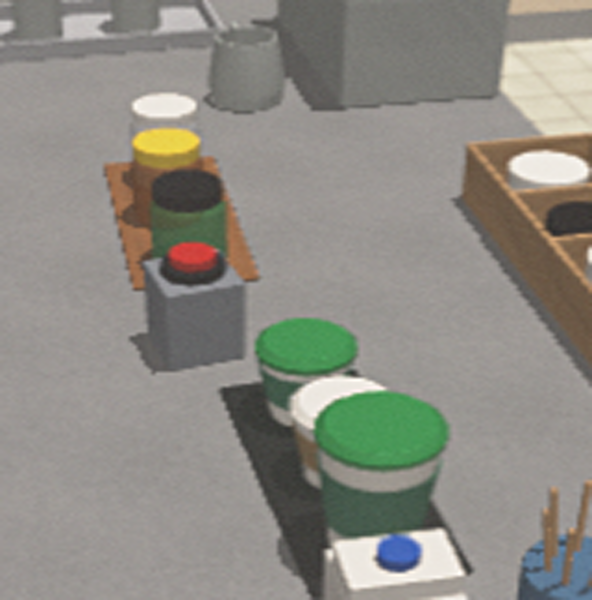

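```bash
cat >> h.py <<'E'
from scipy.spatial.transform import Rotation as Ro
def to(*targets):
    o=ctrl.get_obs(); R=Ro.from_rotvec(o['tool_rot']); p=np.array(o['tool_pos'])
    D=np.diag([1,-1,-1])
    print("t",round(o['t'],2),"pos",p.round(4),"F",np.round(o['contact_force'],1),"open",round(o['opening'],4)); print(R.as_matrix().round(3).tolist())
    z=R.as_matrix()[:,2]; c=np.cross(z,[0,0,-1]); print("tilt fix tool",R.inv().apply(c).round(3))
    for g in targets:
        print("to",g,"cm tool",(R.inv().apply(np.array(g)-p)*100).round(2))
E
python3 - <<'E'
from h import *
to((0.472,-0.0155,0.24))
E
```

```text
t 0.15 pos [0.2602 0.5677 0.2413] F [-0.1 -0.6  0.3] open 0.0855
[[-0.909, 0.417, -0.001], [0.417, 0.909, -0.001], [0.0, -0.002, -1.0]]
tilt fix tool [-0.002 -0.     0.   ]
to (0.472, -0.0155, 0.24) cm tool [-43.56 -44.19   0.2 ]
```

Emit:
send_rows([
  {"tx": -4,"ty": -4,"tz": 0,"jaw": 1},
  {"tx": -4,"ty": -4,"tz": 0,"jaw": 1},
  {"tx": -4,"ty": -4,"tz": 0,"jaw": 1},
  {"tx": -4,"ty": -4,"tz": 0,"jaw": 1},
  {"tx": -4,"ty": -4,"tz": 0,"jaw": 1},
])

```text
invalid input at $.series[0]: expected keys tx, ty, tz, wx, wy, wz, jaw
```

Run:
```python
from h import *
to((0.472,-0.0155,0.24))
```

```text
t 0.15 pos [0.2602 0.5677 0.2413] F [-0.1 -0.6  0.3] open 0.0855
[[-0.909, 0.417, -0.001], [0.417, 0.909, -0.001], [0.0, -0.002, -1.0]]
tilt fix tool [-0.002 -0.     0.   ]
to (0.472, -0.0155, 0.24) cm tool [-43.56 -44.19   0.2 ]
```

Emit:
send_rows([
  {"tx": -4,"ty": -4,"tz": 0,"wx": 0,"wy": 0,"wz": 0,"jaw": 1},
  {"tx": -4,"ty": -4,"tz": 0,"wx": 0,"wy": 0,"wz": 0,"jaw": 1},
  {"tx": -4,"ty": -4,"tz": 0,"wx": 0,"wy": 0,"wz": 0,"jaw": 1},
  {"tx": -4,"ty": -4,"tz": 0,"wx": 0,"wy": 0,"wz": 0,"jaw": 1},
  {"tx": -4,"ty": -4,"tz": 0,"wx": 0,"wy": 0,"wz": 0,"jaw": 1},
])

```text
t: 0.78
tool_pos: [0.3596, 0.2976, 0.2392]
tool_rot: [-0.658, -3.071, 0.007]
contact_force: [0.7, -0.6, -0.2]
opening: 0.0002
```

Run:
```python
from h import *
to((0.472,-0.0155,0.24))
```

```text
t 0.78 pos [0.3596 0.2976 0.2392] F [ 0.7 -0.6 -0.2] open 0.0002
[[-0.912, 0.41, -0.002], [0.41, 0.912, -0.004], [0.0, -0.004, -1.0]]
tilt fix tool [-0.004 -0.    -0.   ]
to (0.472, -0.0155, 0.24) cm tool [-2.309e+01 -2.395e+01  2.000e-02]
```

Emit:
send_rows([
  {"tx": -4,"ty": -4,"tz": 0,"wx": 0,"wy": 0,"wz": 0,"jaw": 1},
  {"tx": -4,"ty": -4,"tz": 0,"wx": 0,"wy": 0,"wz": 0,"jaw": 1},
  {"tx": -4,"ty": -4,"tz": 0,"wx": 0,"wy": 0,"wz": 0,"jaw": 1},
  {"tx": -4,"ty": -4,"tz": 0,"wx": 0,"wy": 0,"wz": 0,"jaw": 1},
  {"tx": -3,"ty": -3,"tz": 0,"wx": 0,"wy": 0,"wz": 0,"jaw": 1},
])

```text
t: 1.4
tool_pos: [0.456, 0.0371, 0.2393]
tool_rot: [0.659, 3.071, -0.006]
contact_force: [0.4, -0.5, 1.2]
opening: -0.0004
```

Run:
```python
from h import *
to((0.472,-0.0155,0.24))
```

```text
t 1.4 pos [0.456  0.0371 0.2393] F [ 0.4 -0.5  1.2] open -0.0004
[[-0.912, 0.41, -0.0], [0.41, 0.912, -0.004], [-0.001, -0.004, -1.0]]
tilt fix tool [-0.004  0.001  0.   ]
to (0.472, -0.0155, 0.24) cm tool [-3.62 -4.15 -0.05]
```

Emit:
send_rows([
  {"tx": -3.2,"ty": -3.7,"tz": 0,"wx": 0,"wy": 0,"wz": 0,"jaw": 1},
  {"tx": 0,"ty": 0,"tz": 3,"wx": 0,"wy": 0,"wz": 0,"jaw": 1},
  {"tx": 0,"ty": 0,"tz": 2,"wx": 0,"wy": 0,"wz": 0,"jaw": 1},
  {"tx": 0,"ty": 0,"tz": 0,"wx": 0,"wy": 0,"wz": 0,"jaw": 1},
])

```text
t: 1.9
tool_pos: [0.4706, -0.0154, 0.1878]
tool_rot: [0.67, 3.069, -0.006]
contact_force: [0.7, -0.1, 0.2]
opening: 0.0003
```

Run:
```python
from h import *
to((0.472,-0.0155,0.15))
cv2.imwrite("pics/w1.png",ctrl.get_image("wrist")[:,:,::-1])
cv2.imwrite("pics/s1.png",ctrl.get_image("side")[:,:,::-1])
```

```text
t 1.9 pos [ 0.4706 -0.0154  0.1878] F [ 0.7 -0.1  0.2] open 0.0003
[[-0.909, 0.417, -0.001], [0.417, 0.909, -0.004], [-0.001, -0.004, -1.0]]
tilt fix tool [-0.004  0.001  0.   ]
to (0.472, -0.0155, 0.15) cm tool [-0.13  0.07  3.78]
```

View pics/w1.png

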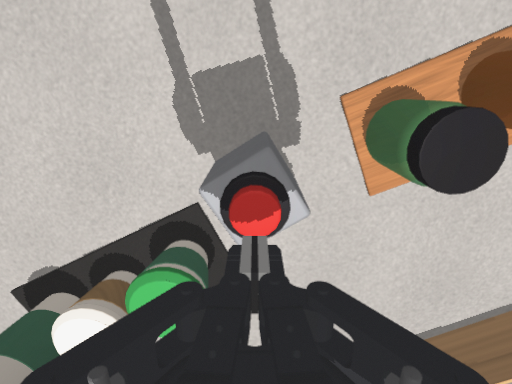

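View pics/s1.png

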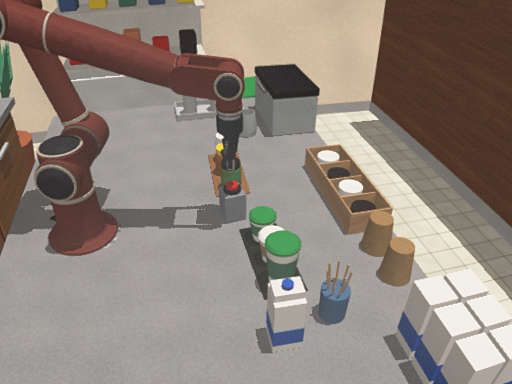

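The wrist view has the button at about (255,211), right in front of the closed fingertips, with the green cup lid at lower left, around (165,300).

Run:
```python
from h import *
for uv in [(229,211),(281,211),(255,186),(255,238)]:
    print(uv,plane("wrist",uv,.119).round(4))
for g in [(.472,-.0155,.119),(.4706,-.0154,.1768)]:
    c=ctrl.camera_info("wrist"); x=c['R']@np.array(g)+c['t']; print((c['mtx']@(x/x[2])).round(1))
```

```text
(229, 211) [ 0.4658 -0.0345  0.119 ]
(281, 211) [0.4824 0.0018 0.119 ]
(255, 186) [ 0.4557 -0.008   0.119 ]
(255, 238) [ 0.4953 -0.026   0.119 ]
[254.9 208.2   1. ]
[253.9 245.    1. ]
```

Emit:
send_rows([
  {"tx": -0.2,"ty": 0.1,"tz": 3,"wx": 0,"wy": 0,"wz": 0,"jaw": 1},
  {"tx": 0,"ty": 0,"tz": 1.8,"wx": 0,"wy": 0,"wz": 0,"jaw": 1},
  {"tx": 0,"ty": 0,"tz": 0.2,"wx": 0,"wy": 0,"wz": 0,"jaw": 1},
  {"tx": 0,"ty": 0,"tz": 0,"wx": 0,"wy": 0,"wz": 0,"jaw": 1},
])

```text
t: 2.5
tool_pos: [0.4771, -0.0151, 0.1438]
tool_rot: [0.664, 3.058, -0.005]
contact_force: [0.6, -0.1, 0.1]
opening: 0.0002
```

Emit:
send_rows([
  {"tx": 0,"ty": 0,"tz": 0.6,"wx": 0,"wy": 0,"wz": 0,"jaw": 1},
  {"tx": 0,"ty": 0,"tz": 0.4,"wx": 0,"wy": 0,"wz": 0,"jaw": 1},
  {"tx": 0,"ty": 0,"tz": 0.2,"wx": 0,"wy": 0,"wz": 0,"jaw": 1},
])

```text
t: 2.88
tool_pos: [0.4786, -0.0153, 0.1336]
tool_rot: [0.663, 3.055, -0.005]
contact_force: [-1.3, 0.4, 2.7]
opening: 0.0
```

Emit:
send_rows([
  {"tx": 0.2,"ty": -0.1,"tz": 0.4,"wx": 0,"wy": 0,"wz": 0,"jaw": 1},
  {"tx": 0.1,"ty": 0,"tz": 0.4,"wx": 0,"wy": 0,"wz": 0,"jaw": 1},
])

```text
t: 3.12
tool_pos: [0.4776, -0.0155, 0.1273]
tool_rot: [0.662, 3.049, -0.005]
contact_force: [0.2, -1.4, 3.7]
opening: 0.0
```

Run:
```python
from h import *
to((0.4735,-0.016,0.12))
cv2.imwrite("pics/s2.png",cv2.resize(ctrl.get_image("side")[120:240,170:300,::-1],None,fx=4.5,fy=4.5,interpolation=cv2.INTER_CUBIC))
```

```text
t 3.12 pos [ 0.4776 -0.0155  0.1273] F [ 0.2 -1.4  3.7] open 0.0
[[-0.91, 0.415, 0.021], [0.415, 0.91, -0.008], [-0.022, 0.002, -1.0]]
tilt fix tool [0.002 0.022 0.   ]
to (0.4735, -0.016, 0.12) cm tool [ 0.37 -0.21  0.72]
```

View pics/s2.png

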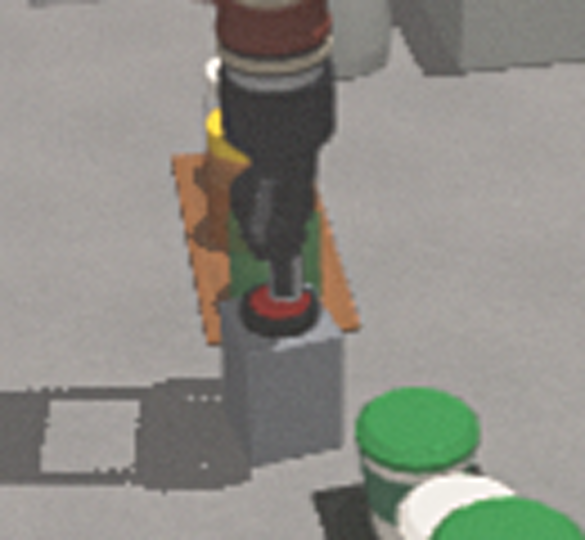

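The side view shows the tips on the red button, which is partly pressed with a force of about 4 N. I'll press further.

Emit:
send_rows([
  {"tx": 0.1,"ty": 0,"tz": 0.4,"wx": 0,"wy": 0.01,"wz": 0,"jaw": 1},
  {"tx": 0.1,"ty": 0,"tz": 0.4,"wx": 0,"wy": 0,"wz": 0,"jaw": 1},
])

```text
t: 3.42
tool_pos: [0.4779, -0.0156, 0.1266]
tool_rot: [0.663, 3.056, -0.004]
contact_force: [-10.7, 0.7, 24.0]
opening: 0.0003
```

Emit:
send_rows([
  {"tx": 0,"ty": 0,"tz": 0.3,"wx": 0,"wy": 0,"wz": 0,"jaw": 1},
])

```text
t: 3.55
tool_pos: [0.4779, -0.0156, 0.1268]
tool_rot: [0.663, 3.058, -0.005]
contact_force: [-9.1, 2.3, 17.8]
opening: -0.0001
```

Run:
```python
from h import *
to((0.4735,-0.016,0.12))
cv2.imwrite("pics/s3.png",cv2.resize(ctrl.get_image("side")[120:240,170:300,::-1],None,fx=4.5,fy=4.5,interpolation=cv2.INTER_CUBIC))
cv2.imwrite("pics/w3.png",ctrl.get_image("wrist")[:,:,::-1])
```

```text
t 3.55 pos [ 0.4779 -0.0156  0.1268] F [-9.1  2.3 17.8] open -0.0001
[[-0.91, 0.414, 0.012], [0.414, 0.91, -0.005], [-0.013, -0.0, -1.0]]
tilt fix tool [-0.     0.013  0.   ]
to (0.4735, -0.016, 0.12) cm tool [ 0.4  -0.22  0.67]
```

View pics/s3.png

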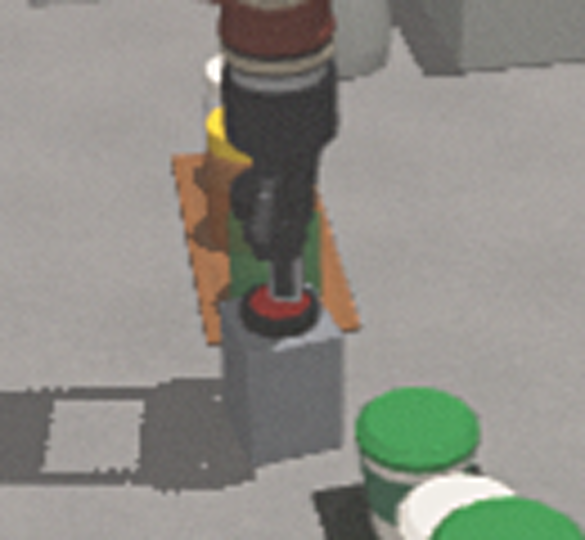

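View pics/w3.png

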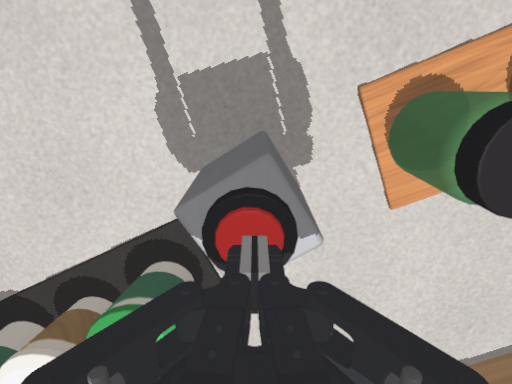

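Emit:
send_rows([
  {"tx": 0,"ty": 0,"tz": -1.5,"wx": 0,"wy": 0.01,"wz": 0,"jaw": 1},
  {"tx": 0,"ty": 0,"tz": -2.5,"wx": 0,"wy": 0,"wz": 0,"jaw": 1},
  {"tx": 0.4,"ty": -0.2,"tz": -1.5,"wx": 0,"wy": 0,"wz": 0,"jaw": 1},
  {"tx": 0,"ty": 0,"tz": 0,"wx": 0,"wy": 0,"wz": 0,"jaw": 1},
])

```text
t: 4.15
tool_pos: [0.4712, -0.0155, 0.1815]
tool_rot: [-0.665, -3.069, 0.002]
contact_force: [-0.8, 1.2, -0.3]
opening: 0.0001
```

Run:
```python
from h import *
to((0.4735,-0.016,0.18))
im=ctrl.get_image("side")[:,:,::-1].copy()
cv2.imwrite("pics/s4f.png",im)
cv2.imwrite("pics/s4.png",cv2.resize(im[120:240,170:300],None,fx=4.5,fy=4.5,interpolation=cv2.INTER_CUBIC))
```

```text
t 4.15 pos [ 0.4712 -0.0155  0.1815] F [-0.8  1.2 -0.3] open 0.0001
[[-0.91, 0.414, -0.002], [0.414, 0.91, -0.001], [0.002, -0.002, -1.0]]
tilt fix tool [-0.002 -0.002  0.   ]
to (0.4735, -0.016, 0.18) cm tool [-0.24  0.05  0.15]
```

View pics/s4.png

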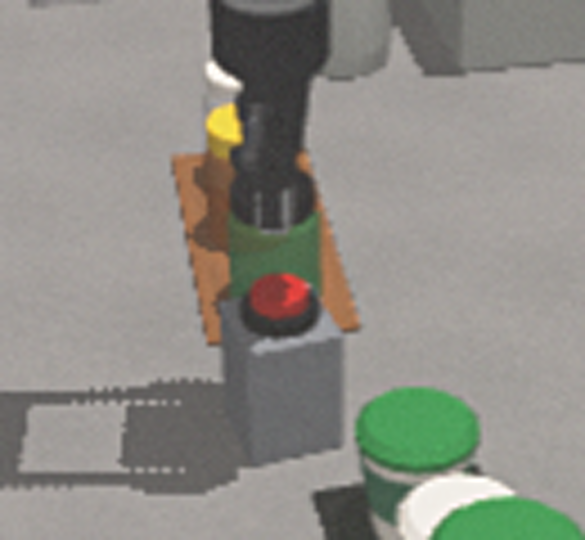

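The button is up again. Its red top moved about 2.7 px (8 mm) between pressed and released, so the press was full. Next is the amber jar.

Run:
```python
from h import *
to((0.4945,0.246,0.185))
```

```text
t 4.2 pos [ 0.4708 -0.0154  0.1807] F [-0.8 -0.1  0.4] open 0.0002
[[-0.91, 0.414, -0.004], [0.414, 0.91, -0.001], [0.003, -0.002, -1.0]]
tilt fix tool [-0.002 -0.003 -0.   ]
to (0.4945, 0.246, 0.185) cm tool [ 8.66 24.78 -0.46]
```

Emit:
send_rows([
  {"tx": 1.5,"ty": 4.2,"tz": -0.5,"wx": 0,"wy": 0,"wz": 0,"jaw": 1},
  {"tx": 1.5,"ty": 4.2,"tz": -0.5,"wx": 0,"wy": 0,"wz": 0,"jaw": 1},
  {"tx": 1.5,"ty": 4.2,"tz": 0,"wx": 0,"wy": 0,"wz": 0,"jaw": 1},
  {"tx": 1.5,"ty": 4.2,"tz": 0,"wx": 0,"wy": 0,"wz": 0,"jaw": 1},
  {"tx": 1.5,"ty": 4.2,"tz": 0,"wx": 0,"wy": 0,"wz": 0,"jaw": 1},
])

```text
t: 4.82
tool_pos: [0.4868, 0.2099, 0.1827]
tool_rot: [-0.674, -3.055, 0.009]
contact_force: [-0.5, 0.1, 0.4]
opening: -0.0003
```

Run:
```python
from h import *
to((0.4945,0.246,0.185))
```

```text
t 4.83 pos [0.4868 0.2099 0.1827] F [-0.5  0.1  0.4] open -0.0003
[[-0.907, 0.421, -0.014], [0.421, 0.907, -0.003], [0.012, -0.008, -1.0]]
tilt fix tool [-0.008 -0.012 -0.   ]
to (0.4945, 0.246, 0.185) cm tool [ 0.82  3.59 -0.25]
```

Emit:
send_rows([
  {"tx": 0.7,"ty": 3.2,"tz": 0,"wx": 0,"wy": -0.01,"wz": 0,"jaw": 1},
  {"tx": 0,"ty": 0.2,"tz": 1,"wx": 0,"wy": 0,"wz": 0,"jaw": 1},
  {"tx": 0,"ty": 0,"tz": 1.2,"wx": 0,"wy": 0,"wz": 0,"jaw": 1},
  {"tx": 0,"ty": 0,"tz": 0,"wx": 0,"wy": 0,"wz": 0,"jaw": 1},
])

```text
t: 5.32
tool_pos: [0.4911, 0.2449, 0.1529]
tool_rot: [-0.668, -3.058, 0.021]
contact_force: [0.1, -0.5, 0.8]
opening: 0.0001
```

Run:
```python
from h import *
to((0.4945,0.246,0.155))
cv2.imwrite("pics/w5.png",ctrl.get_image("wrist")[:,:,::-1])
cv2.imwrite("pics/t5.png",ctrl.get_image("top")[:,:,::-1])
```

```text
t 5.33 pos [0.4911 0.2449 0.1529] F [ 0.1 -0.5  0.8] open 0.0001
[[-0.909, 0.417, -0.014], [0.417, 0.909, -0.011], [0.009, -0.016, -1.0]]
tilt fix tool [-0.016 -0.009 -0.   ]
to (0.4945, 0.246, 0.155) cm tool [-0.26  0.24 -0.21]
```

View pics/w5.png

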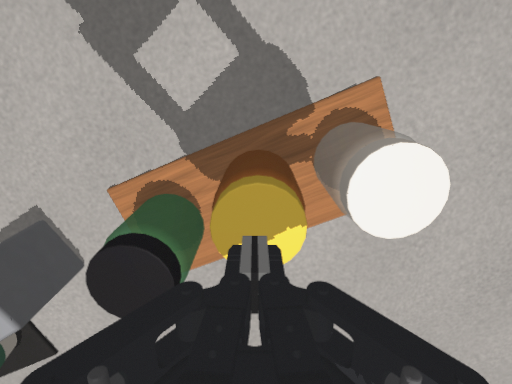

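View pics/t5.png

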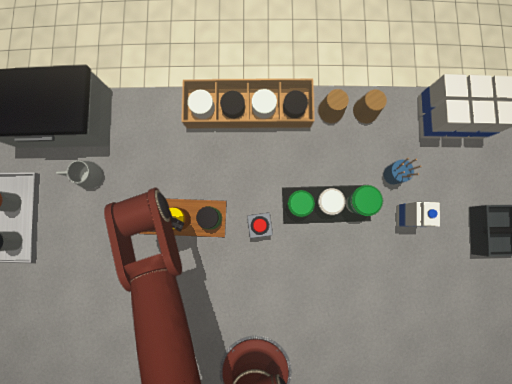

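The wrist view has the yellow lid from (211,222) to (306,226), with the tips over it at about (255,240). I'll check that against the plane, then hold.

Run:
```python
from h import *
a,b=plane("wrist",(211.,222.),.111),plane("wrist",(306.,224.),.111);print(a,b,(a+b)/2,np.linalg.norm(a-b))
```

```text
[0.4782718  0.21832461 0.111     ] [0.50598428 0.27609956 0.111     ] [0.49212804 0.24721208 0.111     ] 0.06407750498650262
```

Emit:
send_rows([
  {"tx": -0.2,"ty": 0.2,"tz": 0,"wx": 0,"wy": 0,"wz": 0,"jaw": 1},
  {"tx": 0,"ty": 0,"tz": 0,"wx": 0,"wy": 0,"wz": 0,"jaw": 1},
  {"tx": 0,"ty": 0,"tz": 0,"wx": 0,"wy": 0,"wz": 0,"jaw": 1},
  {"tx": 0,"ty": 0,"tz": 0,"wx": 0,"wy": 0,"wz": 0,"jaw": 1},
  {"tx": 0,"ty": 0,"tz": 0,"wx": 0,"wy": 0,"wz": 0,"jaw": 1},
])

```text
t: 6.05
tool_pos: [0.4962, 0.2453, 0.1565]
tool_rot: [-0.673, -3.062, 0.016]
contact_force: [0.7, -0.3, 0.2]
opening: -0.0002
```

Emit:
send_rows([
  {"tx": 0,"ty": 0,"tz": 0,"wx": 0,"wy": 0,"wz": 0,"jaw": 1},
  {"tx": 0,"ty": 0,"tz": 0,"wx": 0,"wy": 0,"wz": 0,"jaw": 1},
  {"tx": 0,"ty": 0,"tz": 0,"wx": 0,"wy": 0,"wz": 0,"jaw": 1},
  {"tx": 0,"ty": 0,"tz": 0,"wx": 0,"wy": 0,"wz": 0,"jaw": 1},
  {"tx": 0,"ty": 0,"tz": 0,"wx": 0,"wy": 0,"wz": 0,"jaw": 1},
])

```text
t: 6.68
tool_pos: [0.496, 0.2454, 0.1564]
tool_rot: [-0.673, -3.062, 0.016]
contact_force: [0.6, 0.8, 0.4]
opening: -0.0002
```

Run:
```python
from h import *
to((0.539,-0.141,0.19))
```

```text
t 6.67 pos [0.496  0.2454 0.1564] F [0.6 0.8 0.4] open -0.0002
[[-0.908, 0.419, -0.009], [0.419, 0.908, -0.009], [0.004, -0.012, -1.0]]
tilt fix tool [-0.012 -0.004 -0.   ]
to (0.539, -0.141, 0.19) cm tool [-20.09 -33.31  -3.06]
```

Emit:
send_rows([
  {"tx": 0,"ty": 0,"tz": -2.5,"wx": -0.01,"wy": 0,"wz": 0,"jaw": 1},
  {"tx": -2.5,"ty": -4,"tz": -1,"wx": 0,"wy": 0,"wz": 0,"jaw": 1},
  {"tx": -2.5,"ty": -4.2,"tz": 0,"wx": 0,"wy": 0,"wz": 0,"jaw": 1},
  {"tx": -2.5,"ty": -4.2,"tz": 0,"wx": 0,"wy": 0,"wz": 0,"jaw": 1},
  {"tx": -2.5,"ty": -4.2,"tz": 0,"wx": 0,"wy": 0,"wz": 0,"jaw": 1},
])

```text
t: 7.3
tool_pos: [0.5183, 0.0507, 0.1929]
tool_rot: [-0.663, -3.068, 0.0]
contact_force: [0.5, -0.2, 1.1]
opening: -0.0001
```

Run:
```python
from h import *
to((0.539,-0.141,0.19))
```

```text
t 7.3 pos [0.5183 0.0507 0.1929] F [ 0.5 -0.2  1.1] open -0.0001
[[-0.911, 0.413, -0.003], [0.413, 0.911, 0.0], [0.002, -0.001, -1.0]]
tilt fix tool [-0.001 -0.002  0.   ]
to (0.539, -0.141, 0.19) cm tool [ -9.8  -16.6    0.28]
```

Emit:
send_rows([
  {"tx": -2.5,"ty": -4.2,"tz": 0,"wx": 0,"wy": 0,"wz": 0,"jaw": 1},
  {"tx": -2.5,"ty": -4.2,"tz": 0,"wx": 0,"wy": 0,"wz": 0,"jaw": 1},
  {"tx": -2.5,"ty": -4.2,"tz": 0,"wx": 0,"wy": 0,"wz": 0,"jaw": 1},
  {"tx": -1.3,"ty": -2.4,"tz": 0,"wx": 0,"wy": 0,"wz": 0,"jaw": 1},
  {"tx": 0,"ty": 0,"tz": 0,"wx": 0,"wy": 0,"wz": 0,"jaw": 1},
])

```text
t: 7.92
tool_pos: [0.5366, -0.1311, 0.1936]
tool_rot: [-0.671, -3.069, 0.0]
contact_force: [-0.4, 0.4, 0.6]
opening: -0.0
```

Run:
```python
from h import *
to((0.539,-0.141,0.14))
cv2.imwrite("pics/w6.png",ctrl.get_image("wrist")[:,:,::-1])
```

```text
t 7.92 pos [ 0.5366 -0.1311  0.1936] F [-0.4  0.4  0.6] open -0.0
[[-0.909, 0.417, -0.0], [0.417, 0.909, -0.0], [0.0, -0.0, -1.0]]
tilt fix tool [-0. -0.  0.]
to (0.539, -0.141, 0.14) cm tool [-0.63 -0.8   5.36]
```

View pics/w6.png

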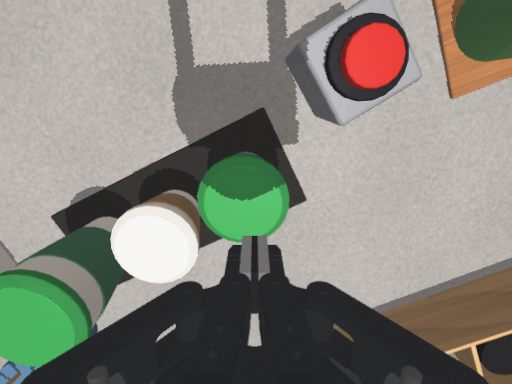

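The wrist view shows the small green lid centred at about (243,198). The white-lidded cup is at (155,240) and the tall green cup at (40,320). The button is up.

Run:
```python
from h import *
a,b=plane("wrist",(197.,199.),.096),plane("wrist",(289.,199.),.096);print((a+b)/2,np.linalg.norm(a-b),plane("wrist",(243,154.),.096),plane("wrist",(243,241.),.096))
```

```text
[ 0.53460463 -0.1402144   0.096     ] 0.07872060017386809 [ 0.49937706 -0.12354778  0.096     ] [ 0.57113552 -0.15747919  0.096     ]
```

Emit:
send_rows([
  {"tx": -0.6,"ty": -0.8,"tz": 2,"wx": 0,"wy": 0,"wz": 0,"jaw": 1},
  {"tx": 0,"ty": 0,"tz": 1.5,"wx": 0,"wy": 0,"wz": 0,"jaw": 1},
  {"tx": 0,"ty": 0,"tz": 1,"wx": 0,"wy": 0,"wz": 0,"jaw": 1},
  {"tx": 0,"ty": 0,"tz": 0,"wx": 0,"wy": 0,"wz": 0,"jaw": 1},
  {"tx": 0,"ty": 0,"tz": 0,"wx": 0,"wy": 0,"wz": 0,"jaw": 1},
])

```text
t: 8.6
tool_pos: [0.5378, -0.1366, 0.1434]
tool_rot: [-0.661, -3.067, -0.002]
contact_force: [-0.3, -1.1, 0.9]
opening: 0.0001
```

Run:
```python
from h import *
to((0.54,-0.142,0.14))
```

```text
t 8.6 pos [ 0.5378 -0.1366  0.1434] F [-0.3 -1.1  0.9] open 0.0001
[[-0.911, 0.412, -0.004], [0.412, 0.911, 0.002], [0.004, 0.001, -1.0]]
tilt fix tool [ 0.001 -0.004  0.   ]
to (0.54, -0.142, 0.14) cm tool [-0.42 -0.4   0.34]
```

Emit:
send_rows([
  {"tx": -0.2,"ty": -0.4,"tz": 0,"wx": 0,"wy": 0,"wz": 0,"jaw": 1},
  {"tx": 0,"ty": 0,"tz": 0,"wx": 0,"wy": 0,"wz": 0,"jaw": 1},
  {"tx": 0,"ty": 0,"tz": 0,"wx": 0,"wy": 0,"wz": 0,"jaw": 1},
  {"tx": 0,"ty": 0,"tz": 0,"wx": 0,"wy": 0,"wz": 0,"jaw": 1},
  {"tx": 0,"ty": 0,"tz": 0,"wx": 0,"wy": 0,"wz": 0,"jaw": 1},
])

```text
t: 9.22
tool_pos: [0.5391, -0.1418, 0.1454]
tool_rot: [-0.662, -3.071, -0.001]
contact_force: [-0.3, 0.4, 0.0]
opening: 0.0005
```

Emit:
send_rows([
  {"tx": 0,"ty": 0,"tz": 0,"wx": 0,"wy": 0,"wz": 0,"jaw": 1},
  {"tx": 0,"ty": 0,"tz": 0,"wx": 0,"wy": 0,"wz": 0,"jaw": 1},
  {"tx": 0,"ty": 0,"tz": 0,"wx": 0,"wy": 0,"wz": 0,"jaw": 1},
  {"tx": 0,"ty": 0,"tz": 0,"wx": 0,"wy": 0,"wz": 0,"jaw": 1},
  {"tx": 0,"ty": 0,"tz": 0,"wx": 0,"wy": 0,"wz": 0,"jaw": 1},
])

```text
t: 9.85
tool_pos: [0.539, -0.1417, 0.1453]
tool_rot: [-0.662, -3.07, -0.001]
contact_force: [-0.1, 0.5, -0.1]
opening: 0.0001
```

Run:
```python
from h import *
to((0.539,-0.141,0.14))
cv2.imwrite("pics/w7.png",ctrl.get_image("wrist")[:,:,::-1])
cv2.imwrite("pics/s7.png",ctrl.get_image("side")[:,:,::-1])
```

```text
t 9.85 pos [ 0.539  -0.1417  0.1453] F [-0.1  0.5 -0.1] open 0.0001
[[-0.911, 0.412, -0.001], [0.412, 0.911, 0.001], [0.001, 0.001, -1.0]]
tilt fix tool [ 0.001 -0.001  0.   ]
to (0.539, -0.141, 0.14) cm tool [0.03 0.06 0.53]
```

View pics/w7.png

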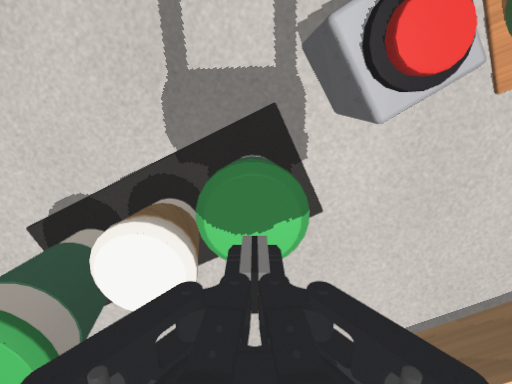

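View pics/s7.png

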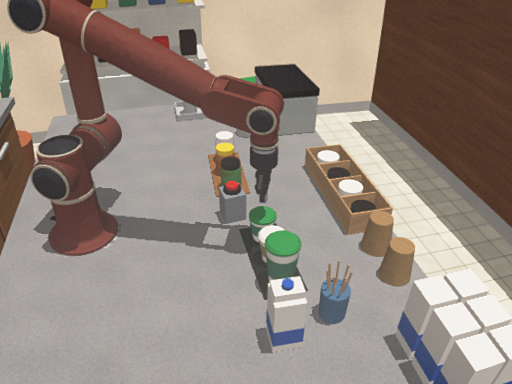

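The wrist view shows the fingers over the small green lid, centred at about (253,210). In the side view the tips are above it at about (263,200), everything stands where it was and the button is up. Handing in now.

Run:
```python
from station import ctrl
print(ctrl.finish_job())
```

```text
the job is handed in; nothing more can be done
None
```

I pressed the call button, pointed at the amber jar, then at the small green cup, and handed the job in at about 9.9 s while still pointing at the cup. No verdict is reported, so what follows rests on my own readings and pictures.

- **Button:** The press stopped hard at 18–24 N. In the side pictures the red top came back up by about 2.7 px, roughly the full 8 mm. The tips landed about 4 mm off the button's middle, still on its red face. The button's joint value itself can't be read.
- **Amber jar:** I held for about 1.25 s with the grasp point roughly 53 mm above the lid and within about 5 mm of its middle.
- **Small green cup:** I held for over 1.2 s and finished there, with the grasp point roughly 57 mm above the lid. The top and wrist cameras disagree by about 4 mm on where the lid's middle is, well inside the 27 mm allowed.
- **Loose things:** In the last side and wrist pictures I saw nothing moved and the button up. Apart from the button press, force readings stayed at noise level, about 1 N, so they could not show a touch as light as the 0.3 N limit.

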